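# Clear the board clamp and set its knurled cap a quarter turn off the stop

## Task

Make the board clamp ready for a circuit board: holding the wooden scraper block, wipe the three loose copper chips along the plate into its catch tray (the fingers must not touch the chips), then stand the block upright on the bench clear of the clamp and let it go. Next screw the knurled cap down clockwise until it bottoms out, back it off a quarter turn, and finish still gripping the cap and keeping it still, so that it cannot turn while a colleague slides the board in. Leave the other things on the bench where they are.

Things in the scene. Friction and masses are not known exactly. Their poses are not given: they have to be found in the camera images.
- clamp_base: Board clamp, fixed to the bench: aluminium plate 104 mm (its x) by 200 mm (its y, from -125 to +75 mm), top 12 mm above the bench. Origin on the bench surface, z up. The cap's stud stands at x = 0, y = -85 mm. Between two guide rails the three chips lie; past the plate's +y edge is the catch tray. Wipe the chips in its +y direction: they drop into the tray at y = 75 mm.
- channel (a point): On the plate's top, at the clamp's x = 0, y = 15 mm: middle of the channel between the guide rails. The rails stand 8 mm above the plate, 84 mm clear apart (clamp's x = -42 to +42 mm), from y = -45 to +75 mm
- tray (a point): Centre of the catch tray's floor, at the clamp's y = 98.5 mm, 3 mm above the bench. Inside 47 mm along the clamp's y (75 to 122 mm), 96 mm along its x; outer and end walls 4 mm thick, 26 mm high above the bench; open to the plate
- scraper: Wooden scraper block standing upright on the bench, loose, 90 g. Origin in the centre of its underside, z up. Lower part 72 mm (its x) by 16 mm (its y), 30 mm high; above it a grip 46 mm (x) by 22 mm (y) from 29 to 65 mm height, to be taken across its y. It fits between the guide rails with its x across the channel.
- chip_0: Loose chip of copper bar 16 x 12 x 8 mm, 13 g, origin at its centre; lies on the plate between the guide rails
- chip_1: Loose chip of copper bar 16 x 12 x 8 mm, 13 g, origin at its centre; lies on the plate between the guide rails
- chip_2: Loose chip of copper bar 16 x 12 x 8 mm, 13 g, origin at its centre; lies on the plate between the guide rails
- knurled_cap: Round knurled steel cap, already started on the clamp's stud. Origin on its axis at its underside, z up: flange 50 mm across from 0 to 5 mm, then a knurled grip 39 mm across up to 36 mm. Underside 20 mm above the bench when bottomed; it rises 8 mm per turn as it is unscrewed. The stud's end stands up to 10 mm out of its top. A small bar on top marks its +x; bottomed, it points along the clamp's +x
- cap_top (a point): Centre of the cap's top face, 36 mm above its underside
- cap_turn (a joint): Turn of the cap in rad: 0 = bottomed out on a hard stop, grows as it is unscrewed (anticlockwise seen from above). Starts 1.3 to 2.5. Turns with about 0.05 N m of friction and stays where it is left.
- polyimide_tape: Bystander: roll of amber tape lying flat, 60 mm across, 12 mm high. Origin at the centre of its underside
- tweezers: Bystander: steel tweezers lying on their side, 126 x 14 x 9 mm. Origin at the centre of its underside
- flux_jar: Bystander: small brown jar with a white lid, 44 mm across, 47 mm high. Origin at the centre of its underside
- tip_tinner: Bystander: small round tin, 38 mm across, 19 mm high. Origin at the centre of its underside
- flush_cutter: Bystander: hand cutters with red handles lying flat, 128 x 45 x 12 mm. Origin at the centre of its underside
- carton: Bystander: small brown carton 50 x 50 x 42 mm. Origin at the centre of its underside
Not all that is in view belongs to the job. Of the things that look like the scraper, take the one that is farthest from the robot's base at the start.

How it is judged:
By the outcome, as a careful person would: the job done as asked, in the order asked, and still so for the second after the job is handed in, while the arm keeps its last pose, push and grip.
It also fails if it takes over 72 s, if anything falls off the work surface, if the arm or the gripper's body presses on something with over 40 N, if the wrist force passes 120 N, or if a joint passes its speed limit or range.

## Robot

A 6-joint arm with a two-finger parallel gripper is mounted at the origin on a cart in front of the work surface, level with it; the furniture and walls round the work are solid. World frame = base frame: x ahead of the robot, y to its left, z up, the work surface at z = 0. Lengths are in m, angles in rad, forces in N, time in s.
With the tool pointing down it reaches from about 0.35 to 0.875 m from the base axis. Payload 4.2 kg.
Tool frame: the origin (TCP) lies between the finger pads; the fingertips stand 8 mm ahead of it and the grasp point (between the pads) lies 11 mm behind it; z points along the fingers, y is the line along which they close (so a half turn about z gives the same grasp; the last joint's range is limited). The gripper opens to 87 mm and grips with 3 to 60 N. Pads are 19 mm wide; open, the fingers measure 117 mm over their backs; the gripper's body (75 mm by 190 mm) begins 51 mm behind the grasp point.
Start: joints at [1.444, 0.385, 0.008, 0, -1.194, -0.259], TCP at [0.235, 0.579, 0.231] pointing down, gripper open.
Joint ranges: [-3.14, 3.14], [-1.21, 2.06], [-1.07, 1.41], [-3.16, 2.05], [-2.99, -0.16], [-3.1, 3.1]. Speed limits (rad/s): [2.79, 2.79, 3.14, 3.14, 3.14, 3.14].

## Interface

Orientations are given as [roll, pitch, yaw] about the fixed x, y, z axes, in that order (R = Rz(yaw) Ry(pitch) Rx(roll)).
In Python, from rig import read_state, vision, order, nets gives the robot as it stands. The module is installed in compiled form; this text tells all that it offers.
- The arm moves only by the tool send_rows, never from a script. Its argument "plan" is a list of rows, each a list of 3 entries, a list of its own where there are three numbers: the shift along the world's x, y, z in mm, then the turn about the world's z in degrees, then the finger opening in mm, from 0 to 87. In form: [[[x, y, z], roll, fingers], ...]. A call has 1 to 12 rows; each row is the pose to reach, as a shift and turn from the pose commanded when the call began; what a row does not reach only later rows make up. A row lasts 1/10 s, in which the tool goes at most 50 mm and 8.59 degrees, less where a joint would pass 70% of its speed; a pose out of reach is approached as far as the arm can. A call with a gripper value outside its range is refused whole. The fingers move at their own pace and stop on an object; the grip force is fixed at half the most. Time passes only in rows, so rows that repeat a pose let the fingers close. It gives the time, the measured TCP pose, the force, the opening and the grip force at its end, in the units of the state.
- read_state(): the state, without advancing time (a new reading comes with each control period).
- vision.camera(name): name is "side" or "top"; returns the picture (480x640x3 uint8, red, green, blue); there is no depth.
- vision.get_calibration(name): a dict with "fx", "fy", "cx", "cy" (pixels), "R" (3x3) and "t" (3): a world point X has camera coordinates R X + t. Camera axes: x right, y down, z forward; pixel columns grow to the right and rows downward; lengths in m; the calibration is good to about 2 mm. A picture is of the moment at which its call begins. get_calibration takes no time and is no camera call.
- order.job_done(): hands the job in; it is judged then, once.
Trained networks look in the newest picture that a camera, given by its name, has taken for a name from the list of things; names that differ only in an ending like _2 or _b are one class to them, and where a whole thing is asked for, a point or a joint stands for the part that bears it (a point fixed in the world has none). Each returns a list of dicts, best first, with "score" (0 to 1); they miss things now and then, are a little off and sometimes report something else, mostly with a low value. They report only what shows in the picture. A call takes as long as a camera call. They do not tell look-alikes from the thing itself.
- nets.look_for(camera, name): "extent" ([left, top, right, bottom] in pixels, round what is visible of it).
The state is a dict: "time_s": time; "joint_positions": joint angles; "dq": joint speeds; "joint_efforts": joint torques, N m; "eef_pos": TCP position; "tcp_rot": TCP orientation; "wrist_force": force on the tool from outside, world axes, zero at the start; "moment": the same for the moment, N m; "width": finger opening in m; "gripper_force": force on a finger pad.
Only numpy, scipy, OpenCV 4.12 (cv2) and the standard library are available. Lean on these libraries where they do the work, as an engineer would, in place of code of your own. Each camera call takes 0.05 s, during which the arm holds its last target. There are 200 camera calls.

## Working session

There is one attempt and no reset: what is moved stays moved. The work goes in short steps, Python scripts to look and compute and a tool call to move; the robot and the scene stay as the last step left them, time stands still between calls to the robot, and variables do not carry over. Pictures are saved under pics/ and viewed, at most 10 in all, crops included, and the job is handed in when it is done.

Besides the shell and the picture viewer there is one more tool, called after "Request:" as a command line: name --argument value ..., lists and objects as JSON in quotes. send_rows: Moves the arm, as the interface text tells. Its arguments: {"type":"object","properties":{"plan":{"type":"array","items":{"type":"array"}}},"required":["plan"]}

```bash
mkdir -p pics; cat > h.py <<'E'
import numpy as np, cv2
from rig import read_state, vision, order, nets
def cal(c):
    k=vision.get_calibration(c); K=np.array([[k['fx'],0,k['cx']],[0,k['fy'],k['cy']],[0,0,1]]); return K,np.array(k['R']),np.array(k['t'])
def at_z(c,uv,z):
    K,R,t=cal(c); d=R.T@np.linalg.solve(K,[uv[0],uv[1],1]); o=-R.T@t; return o+d*(z-o[2])/d[2]
def proj(c,X):
    K,R,t=cal(c); p=(R@np.atleast_2d(X).T).T+t; p=p@K.T; return p[:,:2]/p[:,2:]
def tri(a,b):
    A=[]
    for c,uv in (a,b):
        K,R,t=cal(c); P=K@np.c_[R,t]; A+=[uv[0]*P[2]-P[0],uv[1]*P[2]-P[1]]
    X=np.linalg.svd(np.array(A))[2][-1]; return X[:3]/X[3]
def snap(c,n):
    im=vision.camera(c); cv2.imwrite(f'pics/{n}.png',cv2.cvtColor(im,cv2.COLOR_RGB2BGR)); return im
E
python3 - <<'E'
from h import *
np.set_printoptions(precision=3,suppress=True)
for c in ('top','side'):
    snap(c,c+'0'); K,R,t=cal(c); print(c,-R.T@t,R[2],K[0,0])
    for n in ['scraper','clamp_base','chip_0','knurled_cap','carton','flux_jar']:
        for d in nets.look_for(c,n)[:5]:
            e=d['extent']; print(n,np.round(e),round(d['score'],2),at_z(c,[(e[0]+e[2])/2,(e[1]+e[3])/2],0.03)[:2])
print(read_state())
E
```

```text
top [ 0.26  -0.092  1.657] [ 0.178 -0.008 -0.984] 591.5411779315358
scraper [162. 259. 184. 286.] 0.68 [0.429 0.295]
scraper [305. 214. 394. 253.] 0.68 [ 0.546 -0.19 ]
scraper [183. 213. 194. 240.] 0.67 [0.558 0.26 ]
scraper [273. 248. 283. 275.] 0.48 [0.464 0.007]
scraper [426. 262. 446. 285.] 0.39 [ 0.44 -0.43]
clamp_base [306. 214. 392. 254.] 0.68 [ 0.546 -0.188]
knurled_cap [372. 226. 392. 241.] 0.68 [ 0.548 -0.282]
knurled_cap [447. 236. 451. 236.] 0.53 [ 0.546 -0.469]
carton [443. 196. 465. 222.] 0.94 [ 0.624 -0.486]
flux_jar [447. 231. 462. 248.] 0.82 [ 0.536 -0.484]
side [-0.474 -0.062  0.81 ] [ 0.812 -0.038 -0.583] 575.4670877874297
scraper [146. 245. 162. 284.] 0.97 [0.547 0.251]
scraper [260. 264. 271. 307.] 0.67 [0.461 0.004]
scraper [110. 280. 137. 312.] 0.56 [0.442 0.295]
scraper [295. 239. 410. 282.] 0.3 [ 0.536 -0.187]
clamp_base [293. 243. 413. 283.] 0.56 [ 0.529 -0.187]
knurled_cap [378. 240. 403. 266.] 0.61 [ 0.562 -0.276]
carton [457. 225. 494. 251.] 0.95 [ 0.607 -0.484]
flux_jar [477. 245. 499. 272.] 0.68 [ 0.529 -0.489]
{'time_s': 0.7, 'joint_positions': array([ 1.444,  0.385,  0.008, -0.   , -1.194, -0.259]), 'dq': array([-0.   ,  0.001,  0.001, -0.002,  0.   , -0.001]), 'joint_efforts': array([  0.   , -39.033,  18.758,   4.224,   0.016,  -0.   ]), 'eef_pos': array([0.235, 0.579, 0.231]), 'tcp_rot': array([-3.142,  0.   , -0.386]), 'wrist_force': array([-0.108,  0.21 , -0.677]), 'moment': array([0.012, 0.029, 0.02 ]), 'gripper_force': 0.0, 'width': 0.08693581290523329}
```

View pics/top0.png

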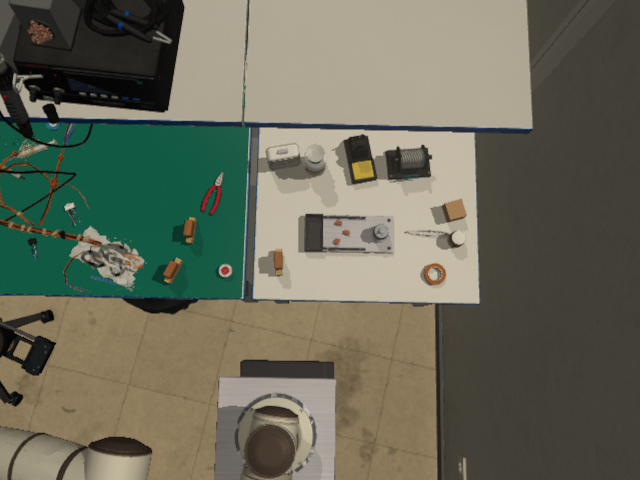

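View pics/side0.png

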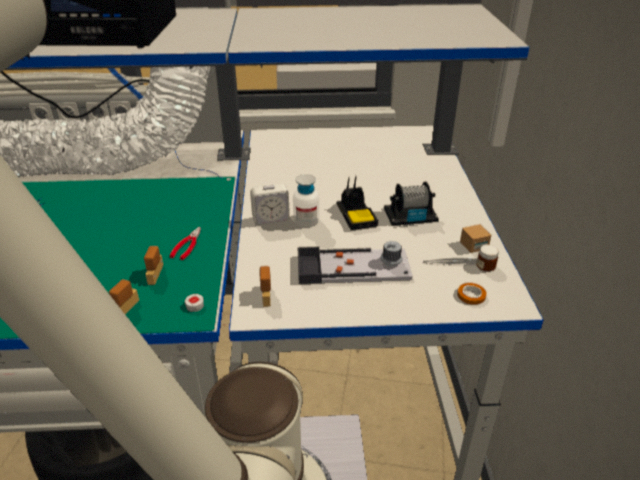

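Target scraper is the far one on the green mat, at top (188,228) and side (154,265). The clamp's tray is on the left at top (314,232), so clamp +y ≈ world +y. The cap is at top (382,232). Next, enlarged crops.

```bash
python3 - <<'E'
from h import *
def crop(c,x0,y0,w,h,s): 
    im=cv2.imread(f'pics/{c}0.png')[y0:y0+h,x0:x0+w]; return cv2.resize(im,None,fx=s,fy=s,interpolation=cv2.INTER_CUBIC)
a=crop('top',300,205,100,56,8); cv2.imwrite('pics/c1.png',np.vstack([a]))
a=crop('side',288,232,130,60,6); cv2.imwrite('pics/c2.png',a)
a=np.hstack([crop('top',170,205,40,45,10),crop('side',134,235,40,45,10)]); cv2.imwrite('pics/c3.png',a)
E
```

```text
(no output)
```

View pics/c1.png

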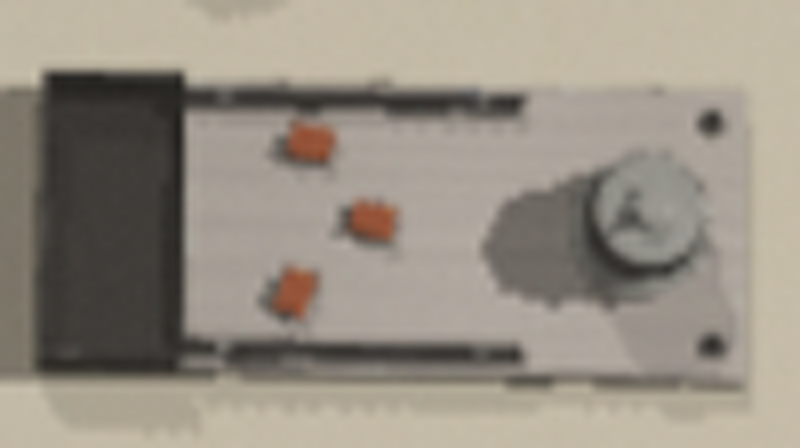

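View pics/c2.png

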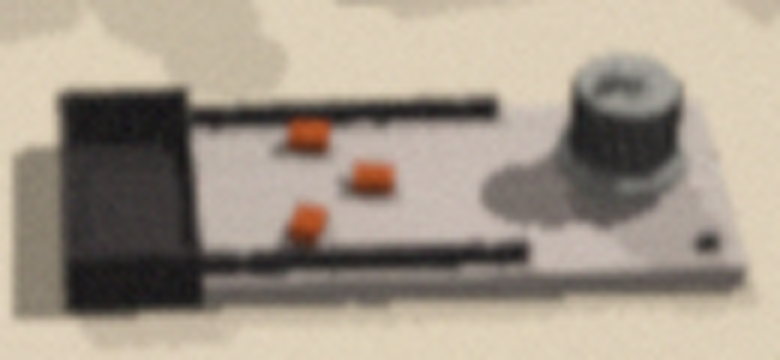

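View pics/c3.png

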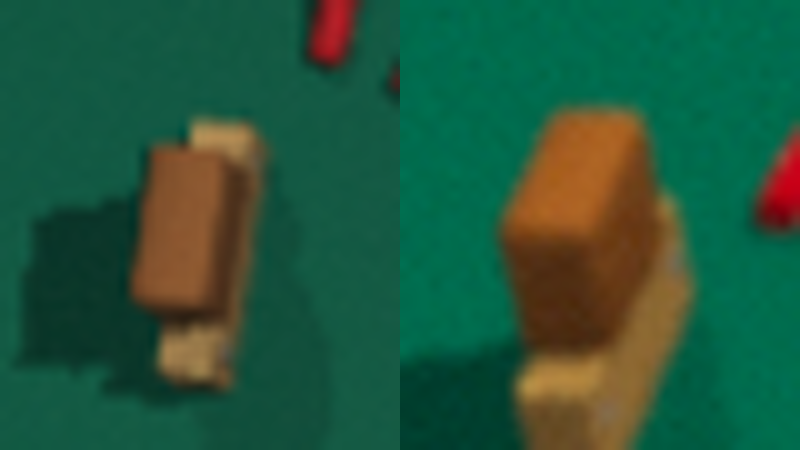

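The top crop shows the chips at c1 (311,144), (371,221), (296,293), the cap top at (652,210), and the plate, rail and tray edges clearly. In the side crop the cap top is at (628,92). In c3 the scraper's grip top centre is at (180,227) from the top and about (575,170) from the side. I'll fit poses from both views.

```bash
cat >> h.py <<'E'
def px(x,y,x0,y0,s): return np.array([(x+.5)/s-.5+x0,(y+.5)/s-.5+y0])
def rz(a): return np.array([[np.cos(a),-np.sin(a),0],[np.sin(a),np.cos(a),0],[0,0,1]])
E
python3 - <<'E'
from h import *
from scipy.optimize import least_squares
np.set_printoptions(precision=4,suppress=True)
T=lambda x,y:('top',px(x,y,300,205,8)); S=lambda x,y:('side',px(x,y,288,232,6))
def fit(obs,x0):
    def f(p): return np.concatenate([proj(c,rz(p[3])@(np.array(X)/1000)+p[:3])[0]-uv for X,(c,uv) in obs])
    r=least_squares(f,x0,loss='soft_l1'); print(r.x,'deg',np.degrees(r.x[3])); print(r.fun.reshape(-1,2).round(1).tolist()); return r.x
obs=[((52,-125,12),T(747,90)),((-52,-125,12),T(743,378)),((52,126,26),T(45,72)),((-52,126,26),T(38,372)),((42,-45,20),T(523,108)),((-42,-45,20),T(522,345)),
((-52,-125,12),S(745,272)),((52,126,26),S(60,92)),((-52,126,26),S(68,255))]
p=fit(obs,[.55,-.2,0,0])
inv=lambda X: rz(p[3]).T@(X-p[:3])*1000
for q in [(311,144),(371,221),(296,293)]: print('chip',inv(at_z('top',T(*q)[1],.020)))
for q in [(310,135),(373,179),(308,222)]: print('chipS',inv(at_z('side',S(*q)[1],.018)))
c=tri(T(652,210),S(628,92)); print('cap tri',c,inv(c),'nominal',rz(p[3])@[0,-.085,0]+p[:3])
T3=lambda x,y:('top',px(x,y,170,205,10)); S3=lambda x,y:('side',px(x-400,y,134,235,10))
o=[((23,11,65),T3(222,152)),((23,-11,65),T3(222,152))]
# scraper x ~ world x (up in image); y ~ left
o=[((23,11,65),T3(150,147)),((23,-11,65),T3(225,152)),((-23,-11,65),T3(212,308)),((-23,11,65),T3(133,300)),
((36,-8,30),T3(264,132)),((-36,-8,30),T3(230,388)),((-36,8,30),T3(160,375)),
((23,11,65),S3(548,108)),((23,-11,65),S3(640,110)),((-23,-11,65),S3(598,238)),((-23,11,65),S3(503,225))]
fit(o,[.55,.26,0,0])
print(tri(T3(180,227),S3(572,170)))
E
```

```text
[ 0.5513 -0.1907 -0.0022  0.0026] deg 0.14980450585505398
[[0.2, 0.1], [1.0, 0.3], [-0.3, -0.2], [-0.1, -1.2], [0.4, 0.3], [0.5, 0.0], [0.3, -0.7], [-0.8, 0.1], [-1.1, 1.2]]
chip [28.0208 31.0706 22.2033]
chip [ 0.8246  9.7128 22.2033]
chip [-25.2585  35.823   22.2033]
chipS [27.0215 29.286  20.2033]
chipS [-1.7555  7.952  20.2033]
chipS [-26.3254  34.4547  20.2033]
cap tri [ 0.5519 -0.2764  0.053 ] [  0.4341 -85.7836  55.1862] nominal [ 0.5515 -0.2757 -0.0022]
[ 0.5488  0.2535 -0.0014 -0.0573] deg -3.284421550834725
[[0.4, -0.3], [0.9, -0.2], [0.2, 0.7], [0.1, 0.9], [-1.1, -0.4], [-0.6, -0.7], [0.6, 0.2], [-0.1, -0.0], [0.6, -0.2], [-0.2, -0.4], [-0.9, 0.9]]
[0.5495 0.2541 0.0631]
```

Request:
send_rows --plan '[[[314,-326,-80],18.8,70],[[314,-326,-80],18.8,70],[[314,-326,-80],18.8,70],[[314,-326,-80],18.8,70],[[314,-326,-80],18.8,70],[[314,-326,-80],18.8,70],[[314,-326,-80],18.8,70],[[314,-326,-80],18.8,70],[[314,-326,-80],18.8,70],[[314,-326,-80],18.8,70],[[314,-326,-80],18.8,70],[[314,-326,-80],18.8,70]]'

```text
time_s: 1.9
eef_pos: [0.5489, 0.2536, 0.1507]
tcp_rot: [-3.141, -0.0, -0.057]
wrist_force: [-0.9, 0.3, -0.4]
width: 0.0701
gripper_force: 0.0
```

Request:
send_rows --plan '[[[0,0,-40],0,60],[[0,0,-70],0,60],[[0,0,-95],0,60],[[0,0,-110],0,60],[[0,0,-115],0,60],[[0,0,-115],0,60],[[0,0,-115],0,10],[[0,0,-115],0,10],[[0,0,-115],0,10],[[0,0,-115],0,10],[[0,0,-115],0,10],[[0,0,-115],0,10]]'

```text
time_s: 3.1
eef_pos: [0.5493, 0.253, 0.0358]
tcp_rot: [-3.141, -0.0, -0.058]
wrist_force: [0.8, -0.1, 1.1]
width: 0.0219
gripper_force: 29.9
```

Request:
send_rows --plan '[[[0,0,40],0,10],[[0,0,80],0,10],[[0,-30,90],0,10],[[1,-75,90],3.4,10],[[2,-120,90],3.4,10],[[2,-165,90],3.4,10],[[2,-210,90],3.4,10],[[2,-255,90],3.4,10],[[2,-300,90],3.4,10],[[2,-345,90],3.4,10],[[2,-390,90],3.4,10],[[2,-425,90],3.4,10]]'

```text
time_s: 4.3
eef_pos: [0.5504, -0.1743, 0.1252]
tcp_rot: [-3.141, 0.001, 0.0]
wrist_force: [0.6, 0.7, -0.9]
width: 0.0216
gripper_force: 29.9
```

Request:
send_rows --plan '[[[0,-25,0],0,10],[[0,-40,0],0,10],[[0,-47,0],0,10],[[0,-47,0],0,10],[[0,-47,-20],0,10],[[0,-47,-35],0,10],[[0,-47,-45],0,10],[[0,-47,-45],0,10]]'

```text
time_s: 5.1
eef_pos: [0.5503, -0.2177, 0.0791]
tcp_rot: [-3.141, 0.003, 0.003]
wrist_force: [-0.2, -0.2, -0.3]
width: 0.0218
gripper_force: 29.9
```

```bash
python3 - <<'E'
from h import *
print(read_state()['eef_pos'],read_state()['wrist_force'])
a=snap('side','s1')[220:300,280:420]; b=snap('top','t1')[195:265,290:410]
a=cv2.resize(a,(560,320),interpolation=cv2.INTER_CUBIC); b=cv2.resize(b,(480,280),interpolation=cv2.INTER_CUBIC)
o=np.zeros((600,560,3),np.uint8); o[:320]=a; o[320:,:480]=b; cv2.imwrite('pics/v1.png',o[:,:,::-1])
E
```

```text
[ 0.55031284 -0.21770753  0.07907547] [-0.18190002 -0.19036677 -0.34087327]
```

View pics/v1.png

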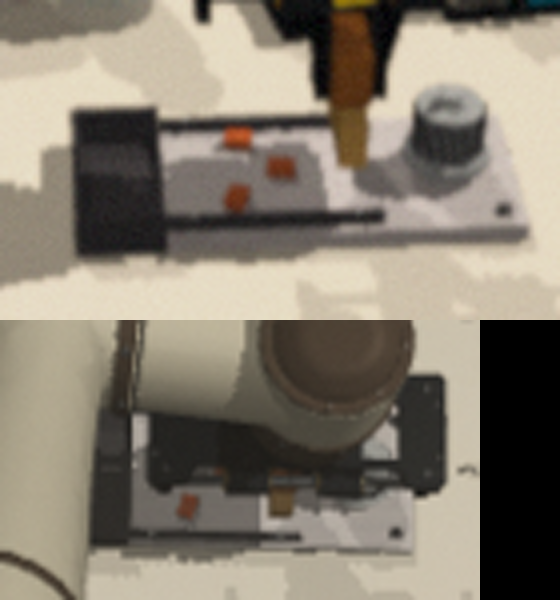

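The picture shows the block hanging between the rails, behind all three chips and clear of the cap. I'll lower it gently.

Request:
send_rows --plan '[[[1,0,-12],0,10],[[1,0,-22],0,10],[[1,0,-28],0,10],[[1,0,-29],0,10],[[1,0,-30],0,10],[[1,0,-30],0,10]]'

```text
time_s: 5.8
eef_pos: [0.5523, -0.2191, 0.0506]
tcp_rot: [3.141, -0.0, 0.002]
wrist_force: [-0.0, -0.5, -0.9]
width: 0.022
gripper_force: 29.9
```

Request:
send_rows --plan '[[[0,0,-1],0,10],[[0,0,-2],0,10],[[0,0,-2.5],0,10],[[0,0,-2.5],0,10]]'

```text
time_s: 6.2
eef_pos: [0.5521, -0.2189, 0.0481]
tcp_rot: [3.142, -0.0, 0.002]
wrist_force: [-0.9, 0.5, -0.9]
width: 0.022
gripper_force: 29.9
```

Request:
send_rows --plan '[[[0,8,0],0,10],[[0,16,0],0,10],[[0,24,0],0,10],[[0,32,0],0,10],[[0,40,0],0,10],[[0,48,0],0,10],[[0,56,0],0,10],[[0,62,0],0,10],[[0,68,0],0,10],[[0,74,0],0,10],[[0,80,0],0,10],[[0,80,0],0,10]]'

```text
time_s: 7.4
eef_pos: [0.5522, -0.1382, 0.0481]
tcp_rot: [-3.141, 0.0, 0.002]
wrist_force: [0.3, -0.1, -0.8]
width: 0.0215
gripper_force: 29.9
```

Request:
send_rows --plan '[[[0,5,0],0,10],[[0,10,0],0,10],[[0,15,0],0,10],[[0,20,0],0,10],[[0,25,0],0,10],[[0,28,0],0,10],[[0,28,0],0,10]]'

```text
time_s: 8.1
eef_pos: [0.5522, -0.1105, 0.0481]
tcp_rot: [-3.142, 0.0, 0.002]
wrist_force: [0.5, -0.3, -0.7]
width: 0.0215
gripper_force: 29.9
```

```bash
python3 - <<'E'
from h import *
print(read_state()['eef_pos'],read_state()['wrist_force'])
a=snap('side','s2')[220:300,280:420]
cv2.imwrite('pics/v2.png',cv2.resize(a,(560,320),interpolation=cv2.INTER_CUBIC)[:,:,::-1])
E
```

```text
[ 0.55217406 -0.11048194  0.0480668 ] [ 0.49039469 -0.28348402 -0.73414997]
```

View pics/v2.png

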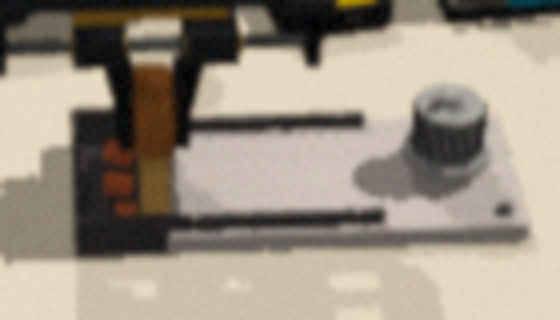

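Chips sit in the tray ahead of the block, around (115,180) in the crop. I'll lift and carry the block to free bench at about (0.60, 0.00).

Request:
send_rows --plan '[[[0,-6,0],0,10],[[0,-6,30],0,10],[[0,-6,55],0,10],[[10,30,55],0,10],[[30,75,55],0,10],[[48,105,55],0,10],[[48,110,55],0,10],[[48,110,25],0,10],[[48,110,0],0,10],[[48,110,-8],0,10],[[48,110,-10],0,10],[[48,110,-11],0,10]]'

```text
time_s: 9.35
eef_pos: [0.6008, -0.0014, 0.0378]
tcp_rot: [3.142, -0.001, 0.001]
wrist_force: [0.1, 0.4, -0.8]
width: 0.0218
gripper_force: 29.9
```

Request:
send_rows --plan '[[[0,0,-0.5],0,10],[[0,0,-1],0,10],[[0,0,-1.5],0,10],[[0,0,-1.5],0,10]]'

```text
time_s: 9.75
eef_pos: [0.6003, -0.0009, 0.036]
tcp_rot: [-3.141, -0.001, 0.002]
wrist_force: [0.0, -0.2, -0.6]
width: 0.0218
gripper_force: 29.9
```

Now at the pick height with no load; release and rise.

Request:
send_rows --plan '[[[0,0,-0.5],0,10],[[0,0,-0.5],0,26],[[0,0,-0.5],0,40],[[0,0,-0.5],0,60],[[0,0,-0.5],0,60],[[0,0,20],0,60],[[0,0,60],0,60],[[0,0,100],0,60],[[0,0,110],0,60]]'

```text
time_s: 10.65
eef_pos: [0.603, -0.0006, 0.1508]
tcp_rot: [-3.141, -0.01, 0.003]
wrist_force: [0.9, 1.1, -0.7]
width: 0.0594
gripper_force: 0.0
```

Request:
send_rows --plan '[[[-10,-50,0],0,70],[[-20,-100,0],0,70],[[-30,-150,0],0,70],[[-40,-190,0],0,70],[[-100,-190,0],0,70],[[-150,-190,0],0,70],[[-200,-190,0],0,70],[[-200,-190,0],0,70]]'

```text
time_s: 11.45
eef_pos: [0.3936, -0.1906, 0.1444]
tcp_rot: [-3.14, 0.005, -0.001]
wrist_force: [0.6, 0.5, 0.4]
width: 0.0703
gripper_force: 0.0
```

```bash
python3 - <<'E'
from h import *
print(read_state()['joint_positions'],read_state()['eef_pos'])
a=snap('side','s3')[200:320,230:430]; b=snap('top','t3')[195:275,260:410]
o=np.zeros((600,640,3),np.uint8); o[:300,:500]=cv2.resize(a,(500,300),interpolation=cv2.INTER_CUBIC); o[300:,:562]=cv2.resize(b,(562,300),interpolation=cv2.INTER_CUBIC)
cv2.imwrite('pics/v3.png',o[:,:,::-1])
E
```

```text
[-0.0779562   0.15909845 -0.55192436 -0.00189268 -0.86514358  1.64914475] [ 0.39364359 -0.19060448  0.14440854]
```

View pics/v3.png

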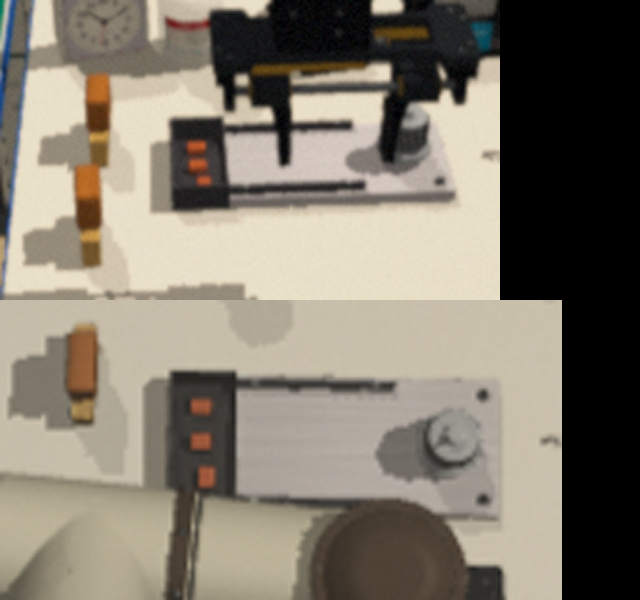

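The picture shows all three chips in the tray and the block upright at (83,370), clear of the tray. Next is the cap: move above it, then descend.

Request:
send_rows --plan '[[[40,-20,0],0,70],[[80,-45,0],0,70],[[115,-65,0],0,70],[[145,-80,0],0,70],[[152,-85,0],0,70],[[152,-85,0],0,70],[[152,-85,-30],0,70],[[152,-85,-60],0,70],[[152,-85,-85],0,70],[[152,-85,-100],0,70],[[152,-85,-106],0,70],[[152,-85,-106],0,70]]'

```text
time_s: 12.75
eef_pos: [0.5515, -0.2754, 0.0391]
tcp_rot: [-3.141, 0.002, 0.002]
wrist_force: [0.5, 0.1, 0.7]
width: 0.07
gripper_force: 0.0
```

Request:
send_rows --plan '[[[0,0,0],0,50],[[0,0,0],0,44],[[0,0,0],0,42],[[0,0,0],0,40],[[0,0,0],0,30],[[0,0,0],0,30],[[0,0,0],0,30]]'

```text
time_s: 13.45
eef_pos: [0.5523, -0.276, 0.0399]
tcp_rot: [3.141, -0.0, 0.002]
wrist_force: [0.4, 0.8, 1.9]
width: 0.0382
gripper_force: 30.0
```

```bash
python3 - <<'E'
from h import *
s=read_state(); print({k:np.round(s[k],4) for k in ('joint_positions','eef_pos','tcp_rot','wrist_force','moment','width','gripper_force')})
E
```

```text
{'joint_positions': array([-2.016e-01,  5.608e-01, -2.328e-01,  1.000e-04, -7.769e-01,
        1.774e+00]), 'eef_pos': array([ 0.5523, -0.276 ,  0.0399]), 'tcp_rot': array([ 3.1415e+00, -3.0000e-04,  1.7000e-03]), 'wrist_force': array([0.3604, 0.8172, 1.9452]), 'moment': array([ 0.2099,  0.0298, -0.0193]), 'width': np.float64(0.0382), 'gripper_force': np.float64(30.0)}
```

Request:
send_rows --plan '[[[0,0,-0.15],-7,30],[[0,0,-0.3],-14,30],[[0,0,-0.45],-21,30],[[0,0,-0.6],-28,30],[[0,0,-0.8],-35,30],[[0,0,-0.95],-42,30],[[0,0,-1.1],-49,30],[[0,0,-1.25],-56,30],[[0,0,-1.4],-63,30],[[0,0,-1.5],-68,30],[[0,0,-1.5],-68,30]]'

```text
time_s: 14.55
eef_pos: [0.5519, -0.2765, 0.0383]
tcp_rot: [3.141, -0.0, -1.185]
wrist_force: [-1.7, -1.7, 1.9]
width: 0.0386
gripper_force: 30.0
```

```bash
cat > st.py <<'E'
from h import *
s=read_state(); print({k:np.round(s[k],4).tolist() for k in ('time_s','joint_positions','joint_efforts','eef_pos','wrist_force','moment','width')}, 'yaw',np.degrees(s['tcp_rot'][2]).round(2))
E
python3 st.py
```

```text
{'time_s': 14.55, 'joint_positions': [-0.2023, 0.5628, -0.2342, 0.0009, -0.7742, 0.5873], 'joint_efforts': [1.6688, -41.6746, 14.0741, 2.5213, 0.3929, -0.2615], 'eef_pos': [0.5519, -0.2765, 0.0383], 'wrist_force': [-1.7003, -1.7329, 1.9342], 'moment': [-0.5895, 0.413, -0.0541], 'width': 0.0386} yaw -67.9
```

Request:
send_rows --plan '[[[0,0,-0.1],-5,30],[[0,0,-0.2],-10,30],[[0,0,-0.35],-15,30],[[0,0,-0.35],-15,30]]'

```text
time_s: 14.95
eef_pos: [0.5517, -0.2765, 0.038]
tcp_rot: [3.141, -0.0, -1.445]
wrist_force: [-2.5, -3.1, 3.5]
width: 0.0387
gripper_force: 30.0
```

```bash
python3 st.py
```

```text
{'time_s': 14.95, 'joint_positions': [-0.2023, 0.5632, -0.2346, 0.001, -0.7737, 0.3271], 'joint_efforts': [2.3308, -41.3263, 14.2026, 2.3243, 0.5579, -0.2502], 'eef_pos': [0.5517, -0.2765, 0.038], 'wrist_force': [-2.5376, -3.111, 3.4672], 'moment': [-0.8375, 0.6068, -0.0115], 'width': 0.0387} yaw -82.81
```

Request:
send_rows --plan '[[[0,0,-0.1],-5,30],[[0,0,-0.2],-10,30],[[0,0,-0.35],-15,30],[[0,0,-0.35],-15,30]]'

```text
time_s: 15.35
eef_pos: [0.5516, -0.2765, 0.0376]
tcp_rot: [3.141, -0.001, -1.706]
wrist_force: [-2.3, -3.6, 4.3]
width: 0.0382
gripper_force: 30.0
```

```bash
python3 st.py
```

```text
{'time_s': 15.35, 'joint_positions': [-0.2023, 0.5636, -0.235, 0.0009, -0.7732, 0.0663], 'joint_efforts': [2.9149, -40.9156, 14.3664, 2.1625, 0.7546, -0.2464], 'eef_pos': [0.5516, -0.2765, 0.0376], 'wrist_force': [-2.2531, -3.6325, 4.2507], 'moment': [-1.0366, 0.8909, -0.0298], 'width': 0.0382} yaw -97.75
```

Request:
send_rows --plan '[[[-0.5,-0.5,-0.1],-5,30],[[-0.5,-0.5,-0.2],-10,30],[[-0.5,-0.5,-0.2],-10,30]]'

```text
time_s: 15.65
eef_pos: [0.5514, -0.2765, 0.0374]
tcp_rot: [3.141, -0.0, -1.88]
wrist_force: [-2.4, -0.8, 5.0]
width: 0.0387
gripper_force: 30.0
```

```bash
python3 st.py
```

```text
{'time_s': 15.65, 'joint_positions': [-0.2027, 0.5636, -0.2355, 0.0001, -0.7721, -0.1065], 'joint_efforts': [1.8427, -40.6756, 14.193, 2.4786, 0.7255, -0.2433], 'eef_pos': [0.5514, -0.2765, 0.0374], 'wrist_force': [-2.4465, -0.8071, 4.9785], 'moment': [-0.5087, 0.7505, 0.0248], 'width': 0.0387} yaw -107.71
```

Request:
send_rows --plan '[[[0,0,-0.1],-5,30],[[0,0,-0.2],-10,30],[[0,0,-0.2],-10,30]]'

```text
time_s: 15.95
eef_pos: [0.5513, -0.2765, 0.0371]
tcp_rot: [3.141, -0.0, -2.054]
wrist_force: [-2.7, -0.5, 5.6]
width: 0.0381
gripper_force: 30.0
```

```bash
python3 st.py
```

```text
{'time_s': 15.95, 'joint_positions': [-0.2027, 0.5638, -0.2358, 0.0001, -0.7718, -0.2806], 'joint_efforts': [1.9072, -40.3666, 14.2995, 2.4867, 0.8577, -0.2416], 'eef_pos': [0.5513, -0.2765, 0.0371], 'wrist_force': [-2.7457, -0.46, 5.5913], 'moment': [-0.4232, 0.864, -0.0617], 'width': 0.0381} yaw -117.69
```

Request:
send_rows --plan '[[[-0.5,0,-0.1],-5,30],[[-0.5,0,-0.15],-10,30],[[-0.5,0,-0.15],-10,30]]'

```text
time_s: 16.25
eef_pos: [0.5514, -0.2762, 0.0371]
tcp_rot: [-3.141, -0.0, -2.226]
wrist_force: [-1.7, 0.3, 5.0]
width: 0.0382
gripper_force: 30.0
```

```bash
python3 st.py
```

```text
{'time_s': 16.25, 'joint_positions': [-0.2021, 0.5635, -0.2368, 0.0003, -0.7703, -0.453], 'joint_efforts': [-0.025, -40.207, 13.95, 2.3634, 0.7084, -0.873], 'eef_pos': [0.5514, -0.2762, 0.0371], 'wrist_force': [-1.7053, 0.2775, 4.9611], 'moment': [0.0819, 0.5582, 0.5205], 'width': 0.0382} yaw -127.52
```

Request:
send_rows --plan '[[[0,0,-0.1],-5,30],[[0,0,-0.15],-10,30],[[0,0,-0.15],-10,30]]'

```text
time_s: 16.55
eef_pos: [0.5514, -0.2761, 0.0371]
tcp_rot: [-3.141, -0.0, -2.4]
wrist_force: [-1.6, 0.6, 6.1]
width: 0.0386
gripper_force: 30.0
```

```bash
python3 st.py; python3 - <<'E'
from h import *
o=np.hstack([cv2.resize(snap('top','t4')[210:255,355:405],(400,360),interpolation=cv2.INTER_CUBIC),cv2.resize(snap('side','s4')[225:285,360:427],(400,360),interpolation=cv2.INTER_CUBIC)])
cv2.imwrite('pics/v4.png',o[:,:,::-1])
E
```

```text
{'time_s': 16.55, 'joint_positions': [-0.202, 0.5634, -0.2368, 0.0004, -0.7705, -0.6279], 'joint_efforts': [-0.0192, -39.5963, 13.9147, 2.3125, 0.8194, -0.8828], 'eef_pos': [0.5514, -0.2761, 0.0371], 'wrist_force': [-1.6145, 0.5542, 6.1317], 'moment': [0.198, 0.7149, 0.6086], 'width': 0.0386} yaw -137.54
```

Bottomed: moment z rose to about 0.55 N m, and the pads slip on the stop. I'll relieve it in small steps to see the windup.

Request:
send_rows --plan '[[[0,0,0],1,30],[[0,0,0],1,30]]'

```text
time_s: 16.85
eef_pos: [0.5514, -0.2762, 0.0371]
tcp_rot: [-3.141, 0.0, -2.383]
wrist_force: [-2.3, 0.4, 6.2]
width: 0.0381
gripper_force: 30.0
```

```bash
python3 st.py
```

```text
{'time_s': 16.85, 'joint_positions': [-0.2022, 0.5634, -0.2367, -0.0001, -0.7704, -0.6099], 'joint_efforts': [0.2213, -39.5424, 13.8529, 2.5125, 0.8022, -0.2993], 'eef_pos': [0.5514, -0.2762, 0.0371], 'wrist_force': [-2.2515, 0.4192, 6.2051], 'moment': [0.2054, 0.6716, 0.4255], 'width': 0.0381} yaw -136.53
```

Request:
send_rows --plan '[[[0,0,0],1,30],[[0,0,0],1,30]]'

```text
time_s: 17.05
eef_pos: [0.5514, -0.2762, 0.0371]
tcp_rot: [-3.141, 0.001, -2.367]
wrist_force: [-2.7, 0.0, 6.7]
width: 0.0386
gripper_force: 30.0
```

```bash
python3 st.py
```

```text
{'time_s': 17.05, 'joint_positions': [-0.2024, 0.5634, -0.2366, -0.0005, -0.7703, -0.5933], 'joint_efforts': [0.4869, -39.4742, 13.7913, 2.6971, 0.7877, -0.0186], 'eef_pos': [0.5514, -0.2762, 0.0371], 'wrist_force': [-2.733, 0.0472, 6.7275], 'moment': [0.2339, 0.6778, 0.1232], 'width': 0.0386} yaw -135.61
```

Request:
send_rows --plan '[[[0,0,0.2],8,30],[[0,0,0.35],16,30],[[0,0,0.55],24,30],[[0,0,0.7],32,30],[[0,0,0.9],40,30],[[0,0,1.05],48,30],[[0,0,1.25],56,30],[[0,0,1.4],64,30],[[0,0,1.6],72,30],[[0,0,1.8],80,30],[[0,0,1.95],87,30],[[0,0,2],90.7,30]]'

```text
time_s: 18.25
eef_pos: [0.5519, -0.2762, 0.0391]
tcp_rot: [-3.14, -0.001, -0.781]
wrist_force: [-1.8, 0.2, 6.9]
width: 0.0382
gripper_force: 30.0
```

Request:
send_rows --plan '[[[0,0,0],0,30],[[0,0,0],0,30],[[0,0,0],0,30]]'

```text
time_s: 18.55
eef_pos: [0.5519, -0.2762, 0.0392]
tcp_rot: [-3.14, -0.001, -0.784]
wrist_force: [-1.2, 0.6, 6.4]
width: 0.0382
gripper_force: 30.0
```

```bash
python3 st.py; python3 - <<'E'
from h import *
t=snap('top','t5'); s=snap('side','s5')
a=cv2.resize(t[210:255,355:405],(400,360),interpolation=cv2.INTER_CUBIC); b=cv2.resize(s[225:285,360:427],(400,360),interpolation=cv2.INTER_CUBIC)
c=cv2.resize(s[200:300,230:430],(480,240)); o=np.zeros((600,800,3),np.uint8); o[:360]=np.hstack([a,b]); o[360:,:480]=c
cv2.imwrite('pics/v5.png',o[:,:,::-1])
E
```

```text
{'time_s': 18.55, 'joint_positions': [-0.2023, 0.5609, -0.2347, -0.0005, -0.7737, 0.9893], 'joint_efforts': [0.258, -39.8434, 13.6143, 2.6619, 0.6398, -0.0405], 'eef_pos': [0.5519, -0.2762, 0.0392], 'wrist_force': [-1.2389, 0.5698, 6.4314], 'moment': [0.1315, 0.5259, -0.02], 'width': 0.0382} yaw -44.93
```

View pics/v5.png

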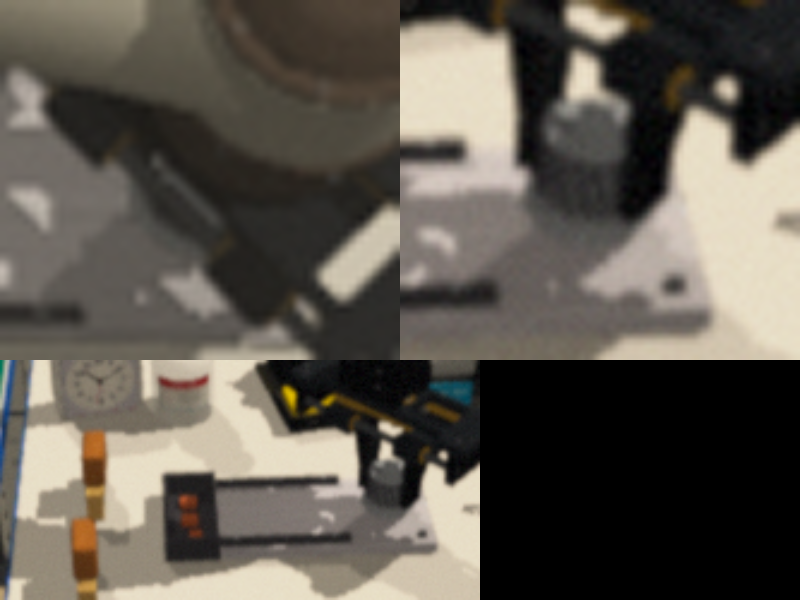

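The picture shows the fingers still gripping the cap, the chips in the tray and the block upright. The backoff measures about 90°, with almost no moment left on the wrist.

```bash
python3 -c "
from rig import order; print(order.job_done())"
```

```text
the job is handed in; nothing more can be done
None
```

I handed the job in at about 18.7 s: the three chips are in the tray, the block stands upright clear of the clamp, and the cap was bottomed, backed off about 90° and is still gripped; no result came back from the judging.

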